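Unlatch the stirrer's splash guard and hook its gate open

TASK

The gate of the splash guard round the stirrer is shut, its steel latch bar lying in the catch on the post. Lift the bar out of the catch, swing the gate open towards the hold-open stand, and let the bar down into the stand's notch so that the gate stays hooked open. Work gently: do not force the bar against the catch or the stand, and leave the bottle and the jar beside the guard where they stand.

Things in the scene. Friction and masses are not known exactly. Their poses are not given: they have to be found in the camera images.
- guard: The splash guard: a fixed grey tray 312 x 270 x 12 mm with low clear walls (138 mm high) round a stirrer, open on top, its gate on the side facing the robot. Origin on the table in the middle of the closed gate's plane; its x points from the gate into the guard, y along the gate towards its hinge, z up.
- gate_hinge (a point): Point on the gate's vertical hinge axis at table height, at (0, 100, 0) mm in the guard's frame. The gate is an aluminium frame with a clear pane, 12 mm thick, reaching 4 to 190 mm from the hinge axis and from 16 to 180 mm above the table. The hinge is a little stiff (0.06 N m): the gate stays where it is left.
- gate (a joint): Angle of the gate, rad: 0 shut (hard stop), growing as its free edge swings out towards the robot, clockwise from above; at most 1.9. Shut, it reaches from the hinge along the guard's -y; at 1.57 along the guard's -x.
- latch: Steel latch bar on the gate's outer face, 8 mm thick, 14 high, 0.14 to 0.28 kg, level at rest. Origin at its pivot pin: in the gate's frame 13 mm outside the mid-plane, 45 mm from the hinge axis, 165 mm up. y runs along the bar to the hinge, x into the guard (when shut), z up. Reaches 15 mm to the hinge, 187 mm the other way. The free end lifts (about -x) up to 0.35 rad and falls back if let go.
- tab (a point): Grip point at (0, -115, 43) mm in the latch's frame, on the bar's upright tab: a flat steel plate 10 mm thick (along the latch's x), 24 mm long along the bar, rising to 60 mm above the pin, 17 mm over this point. It stands clear above the gate's top edge (180 mm) and is pinched from above across its 10 mm.
- bar_end (a point): Point on the middle of the bar near its free end, at (0, -166, 0) mm in the latch's frame: the part that lies in the catch, or in the stand's notch.
- post: Catch post beside the gate's free edge, fixed to the guard (same origin and axes), 22 mm wide, 220 mm high. It carries the catch, a rigid G-shaped steel keeper, 16 mm wide, round bar_end. The keeper's lip, 4 mm in front of the bar, blocks the gate; its roof covers the bar from 22 mm above the lip's top. More than 15 N between bar and post or keeper counts as forcing.
- post_top (a point): Middle of the post's top, 220 mm up. The keeper is screwed on at a height that differs each time and is NOT measured: bar_end must rise 6 to 26 mm to pass the lip, then meets the roof some 7 mm later, so the 14 mm high bar leaves through a window with 6 to 8 mm of play. Find it by feel: lift slowly till the bar softly touches the roof, ease down about 4 mm at bar_end, then swing.
- stand: Hold-open stand: fixed post 16 mm wide, notched at the top, where the open gate's bar end comes. Origin on the hinge axis at table height; axes are the gate's (y along the gate to the hinge, x through it) at the gate angle, 1.3 to 1.65 rad, that puts the bar in mid-notch: stand yaw = guard yaw - that angle. More than 15 N between bar and stand counts as forcing.
- notch (a point): Mid-notch, at (-13, -211, 165) mm in the stand's frame; bar_end comes here. The notch is 14 mm wide for the 8 mm bar. Its near lip, met first, rises to 170 mm: the level bar's underside is at 158, so raise its end by over 12 mm to pass. The rigid far wall, to 205 mm, stops the raised bar 3 mm past mid-notch. The floor, at 150 mm, lies under the level bar.
- wash_bottle: White plastic bottle, 64 mm across, 170 mm high, standing before the guard on the latch's side, clear of the gate's swing. Origin under its centre. To be left alone.
- jar: Brown glass jar with black lid, 68 mm across, 85 mm high, beside the guard on the hinge side. Origin under its centre. To be left alone.
Mind the look-alikes: they are no part of the job. What is shaped like the stand but blue, orange or pink is not meant.

How it is judged:
By the outcome, as a careful person would: the job done as asked, in the order asked, and still so for the second after the job is handed in, with the robot touching nothing.
It also fails if it takes over 64 s, if anything falls off the work surface, if the arm or the gripper's body presses on something with over 40 N, if the wrist force passes 120 N, or if a joint passes its speed limit or range.

ROBOT

A 7-joint arm with a two-finger parallel gripper is mounted at the origin on the work surface. World frame = base frame: x ahead of the robot, y to its left, z up, the work surface at z = 0. Lengths are in mm, angles in rad, forces in N, time in s.
With the tool pointing down it reaches from about 400 to 850 mm from the base axis. Payload 6.9 kg.
Tool frame: the origin (TCP) lies midway between the tips of the shut fingers; the grasp point (between the pads) lies 19 mm behind it (manip.pinch_z is the distance from the TCP to the grasp point, in mm); z points along the fingers, y is the line along which they close (so a half turn about z gives the same grasp; the last joint's range is limited). The gripper opens to 85 mm and grips with 20 to 120 N. Pads are 22 mm wide; open, the fingers measure 114 mm over their backs; the gripper's body (76 mm by 85 mm) begins 54 mm behind the grasp point. The pads swing forward as they close: fully open they stand 13 mm farther back than shut.
Start: joints at [-1.151, 0.507, -0.238, 1.5, 0.126, 1.149, -0.155], TCP at [193.535, 594.269, 231.275] pointing down, gripper open.
Joint ranges: [-3.08, 3.08], [-0.24, 2.05], [-1.43, 1.35], [0, 2.5], [-1.52, 4.66], [0.17, 1.96], [-2.89, 2.89]. Speed limits (rad/s): [2.39, 2.39, 3.14, 3.14, 3.14, 3.14, 3.14].

INTERFACE

Orientations are given as a unit quaternion [w, x, y, z].
In Python, from cell import manip, vision, job, find_in, place_of gives the robot as it stands. The module is installed in compiled form; this text tells all that it offers.
- The arm moves only by the tool apply_moves, never from a script. Its argument "moves" is a list of rows, each an object with "claw": the opening, from -1 (shut) to 1 (fully open); "slide": the shift along the tool's x, y, z in m, a list of three; "turn": the turn about the tool's z in rad. A call has 1 to 8 rows; each row shifts and turns the commanded pose from where the row before left it, along the tool's axes as they then stand; what a row does not reach is not made up. A row lasts 1/10 s, in which the tool goes at most 50 mm and 8.59 degrees, less where a joint would pass 70% of its speed; a pose out of reach is approached as far as the arm can. A call with a gripper value outside its range is refused whole. The fingers move at their own pace and stop on an object; "newtons" is the grip in N (left out, the last holds). Time passes only in rows, so rows that do not move let the fingers close. It gives the time, the measured TCP pose, the force, the opening and the grip force at its end, in the units of the state.
- manip.state(): the state, without advancing time (a new reading comes with each control period).
- vision.grab_frame(name): name is "scene" or "top" or "wrist"; returns (picture, depth): 480x640x3 uint8, blue, green, red; 480x640 float32, mm along the optical axis (not along the pixel's ray), 0 where there is no reading.
- vision.camera_info(name): a dict with "intrinsics" (3x3 intrinsics, pixels), "R" (3x3) and "t" (3): a world point X has camera coordinates R X + t. Camera axes: x right, y down, z forward; pixel columns grow to the right and rows downward; lengths in mm; the calibration is good to about 2 mm. A picture is of the moment at which its call begins: read the wrist's pose just before it. camera_info takes no time and is no camera call; for the wrist camera it gives the pose at the moment of the call.
- job.job_done(): hands the job in; it is judged then, once.
Trained networks look in the newest picture that a camera, given by its name, has taken for a name from the list of things; names that differ only in an ending like _2 or _b are one class to them, and where a whole thing is asked for, a point or a joint stands for the part that bears it (a point fixed in the world has none). Each returns a list of dicts, best first, with "score" (0 to 1); they miss things now and then, are a little off and sometimes report something else, mostly with a low value. They report only what shows in the picture. A call takes as long as a camera call. They do not tell look-alikes from the thing itself.
- find_in(query, camera): "point" ([x, y, z] in mm, in world coordinates, good to about 4 mm: the middle of the surface that is visible of it).
- place_of(query, camera): "point" ([x, y, z] in mm, in world coordinates, good to about 4 mm: a listed point, or the origin of a listed thing).
The state is a dict: "clock": time; "qpos": joint angles; "qd": joint speeds; "tau": joint torques, N m; "ee_pos": TCP position; "eef_rot": TCP orientation; "force": force on the tool from outside, world axes, zero at the start; "moment": the same for the moment, N m; "width": opening from 0.0 (shut) to 1.0 (fully open); "grasp_force": force on a finger pad.
Only numpy, scipy, OpenCV 4.12 (cv2) and the standard library are available. Lean on these libraries where they do the work, as an engineer would, in place of code of your own. Each camera call takes 0.05 s, during which the arm holds its last target. There are 200 camera calls.

## Working session

There is one attempt and no reset: what is moved stays moved. The work goes in short steps, Python scripts to look and compute and a tool call to move; the robot and the scene stay as the last step left them, time stands still between calls to the robot, and variables do not carry over. Pictures are saved under pics/ and viewed, at most 10 in all, crops included, and the job is handed in when it is done.

Besides the shell and the picture viewer there is one more tool, called as name(argument=value, ...) on one line, values as JSON. apply_moves: Moves the arm, as the interface text tells. Its arguments: {"type":"object","properties":{"moves":{"type":"array"},"newtons":{"type":"number"}},"required":["moves"]}

```bash
mkdir -p pics; cat > h.py <<'E'
from cell import manip, vision, job, find_in, place_of
import numpy as np, cv2
def st():
    s=manip.state(); print({k:np.round(s[k],4).tolist() for k in ("clock","ee_pos","eef_rot","force","moment","width","grasp_force")}); return s
def proj(name,X):
    c=vision.camera_info(name); p=np.array(c["intrinsics"])@(np.array(c["R"])@np.array(X,float)+np.array(c["t"])); return np.round(p[:2]/p[2],1)
E
python3 - <<'E'
from h import *
st(); print(manip.pinch_z)
ims=[]
for c in("scene","top"):
    im,d=vision.grab_frame(c); cv2.imwrite(f"pics/{c}0.png",im)
    for q in("guard","gate_hinge","latch","tab","bar_end","post_top","stand","notch","wash_bottle","jar"):
        r=place_of(q,c)
        print(c,q,[(np.round(a["point"]).tolist(),round(a["score"],2),proj(c,a["point"]).tolist()) for a in r[:4]])
E
```

```text
{'clock': 0.0, 'ee_pos': [193.4389, 593.7623, 230.4292], 'eef_rot': [-0.0001, 0.1567, 0.9876, -0.0009], 'force': [-0.5065, -0.5443, -0.7894], 'moment': [0.0062, -0.0147, -0.01], 'width': 0.9996, 'grasp_force': 0.0}
18.700000000000003
scene guard [([674.0, -60.0, -0.0], 0.65, [309.7, 329.7]), ([803.0, 164.0, 4.0], 0.19, [438.7, 312.3])]
scene gate_hinge [([696.0, 38.0, -0.0], 0.9, [355.1, 313.5]), ([512.0, -256.0, 3.0], 0.51, [172.4, 329.6])]
scene latch []
scene tab [([649.0, -111.0, 208.0], 0.77, [275.9, 239.6])]
scene bar_end [([635.0, -161.0, 167.0], 0.85, [246.9, 267.6])]
scene post_top [([659.0, -167.0, 221.0], 0.74, [249.9, 247.1])]
scene stand []
scene notch [([569.0, 346.0, 168.0], 0.89, [416.4, 172.7]), ([718.0, 279.0, 162.0], 0.71, [451.7, 208.0]), ([492.0, 73.0, 164.0], 0.62, [302.6, 196.6]), ([663.0, 176.0, 166.0], 0.6, [397.7, 211.4])]
scene wash_bottle []
scene jar [([809.0, 163.0, -0.0], 0.79, [440.7, 315.5])]
top guard []
top gate_hinge [([696.0, 37.0, -3.0], 0.61, [311.0, 250.4])]
top latch [([673.0, -1.0, 166.0], 0.95, [329.1, 247.2])]
top tab []
top bar_end [([634.0, -162.0, 168.0], 0.95, [414.6, 274.7]), ([663.0, -170.0, 220.0], 0.65, [426.2, 254.9]), ([802.0, 161.0, 2.0], 0.59, [260.6, 200.0])]
top post_top [([663.0, -169.0, 222.0], 0.97, [425.5, 254.6])]
top stand []
top notch [([491.0, 78.0, 170.0], 0.9, [277.4, 343.3]), ([717.0, 278.0, 165.0], 0.83, [184.4, 213.1]), ([491.0, 210.0, 167.0], 0.82, [204.0, 337.3]), ([570.0, 347.0, 163.0], 0.81, [136.1, 287.4])]
top wash_bottle [([513.0, -256.0, 1.0], 0.9, [440.2, 344.9])]
top jar [([804.0, 162.0, 0.0], 0.91, [260.4, 199.6])]
```

View pics/scene0.png

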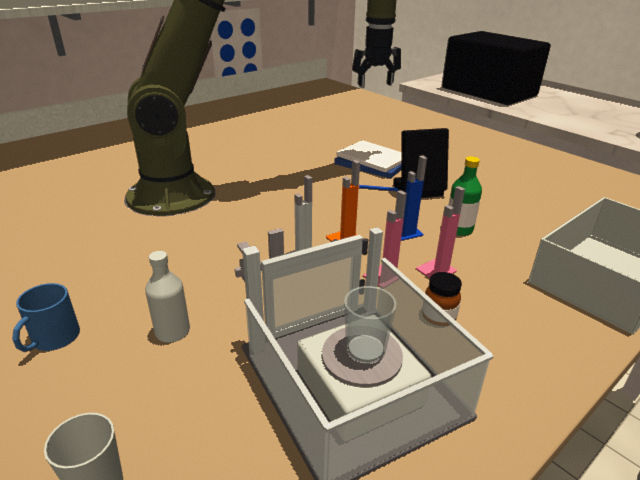

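View pics/top0.png

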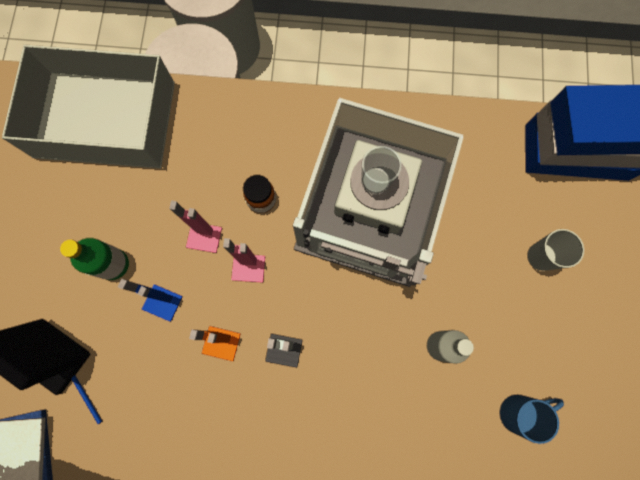

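Stand-like objects: grey (scene 303,200 / top 284,347), orange (scene 350,200 / top 218,343), blue (top 160,300), and two pink (top 203,232 and 246,262). The grey one fits: it isn't a decoy colour, and its notch is about 208 mm from the hinge, where 211 is expected. I'll confirm it in a crop and refine the geometry.

```bash
cat > g.py <<'E'
from h import *
def cloud(c):
    im,d=vision.grab_frame(c); k=vision.camera_info(c); K=np.array(k["intrinsics"]);R=np.array(k["R"]);t=np.array(k["t"])
    v,u=np.mgrid[:480,:640]; P=np.stack([(u-K[0,2])/K[0,0]*d,(v-K[1,2])/K[1,1]*d,d],-1)
    return im,(P-t)@R, d>0
E
python3 - <<'E'
from g import *
a,_,_=cloud("scene"); im,W,ok=cloud("top")
c1=cv2.resize(a[150:290,220:380],None,fx=2.5,fy=2.5,interpolation=2); c2=cv2.resize(im[310:380,180:320],None,fx=2.5,fy=2.5,interpolation=2)
o=np.zeros((350,750,3),np.uint8); o[:350,:400]=c1; o[:175,400:]=c2; c3=cv2.resize(im[230:300,290:430],None,fx=2.5,fy=2.5,interpolation=2); o[175:,400:]=c3
cv2.imwrite("pics/crop1.png",o)
def box(n,x,y,z,W=W,ok=ok):
    m=ok&(W[...,0]>x[0])&(W[...,0]<x[1])&(W[...,1]>y[0])&(W[...,1]<y[1])&(W[...,2]>z[0])&(W[...,2]<z[1]); p=W[m]
    print(n,len(p),p.mean(0).round(1),p.min(0).round(),p.max(0).round()) if len(p) else print(n,0); return p
box("tabtop",(620,675),(-145,-80),(200,240)); p=box("gate top",(630,710),(-140,30),(172,188))
if len(p)>5:
    e=np.linalg.eigh(np.cov(p[:,:2].T)); print(e[1][:,1],e[0])
box("farwall",(450,530),(40,110),(195,215)); box("nearlip",(450,530),(40,110),(160,178))
acc={}
for i in range(4):
  for c in("scene","top"):
    vision.grab_frame(c)
    for q in("gate_hinge","tab","bar_end","post_top","notch","latch"):
        for r in place_of(q,c):
            p=np.array(r["point"])
            if q=="notch" and np.hypot(p[0]-491,p[1]-75)>20 or r["score"]<.5: continue
            acc.setdefault((q,c),[]).append(p)
for k,v in acc.items(): print(k,len(v),np.median(v,0).round(1),np.std(v,0).round(1))
E
```

```text
tabtop 122 [ 647.4 -110.7  219.9] [ 642. -124.  200.] [655. -99. 228.]
gate top 805 [672.7 -50.8 178.1] [ 639. -139.  172.] [700.  30. 187.]
[0.24376568 0.96983416] [  46.31299174 2319.81873689]
farwall 62 [491.2  87.6 204.4] [483.  82. 196.] [499.  93. 208.]
nearlip 65 [488.9  66.7 169.6] [480.  59. 161.] [499.  88. 177.]
('gate_hinge', 'scene') 5 [ 6.965e+02  3.850e+01 -3.000e-01] [82.1 14.3 64.5]
('tab', 'scene') 4 [ 646.9 -112.9  208.4] [1.7 0.7 1.1]
('bar_end', 'scene') 4 [ 638.  -159.1  167.6] [1.4 1.  0.8]
('post_top', 'scene') 4 [ 660.5 -171.4  219. ] [1.2 1.7 2. ]
('notch', 'scene') 4 [493.2  73.8 164.4] [0.4 1.9 1.2]
('latch', 'scene') 2 [ 641.  -135.2  187. ] [ 5.8 23.6 23. ]
('gate_hinge', 'top') 4 [697.2  33.8  -1. ] [3.  1.8 1.2]
('tab', 'top') 3 [ 648.  -112.5  208.6] [2.3 0.6 0.8]
('bar_end', 'top') 5 [ 636.6 -160.7  165.9] [15.2 43.9 65.3]
('post_top', 'top') 5 [ 662.4 -168.1  221.5] [59.4 34.4 89.1]
('notch', 'top') 4 [489.8  77.3 166.1] [1.2 1.2 0.4]
('latch', 'top') 5 [676.   -1.4 166.1] [ 0.6 20.5 65.8]
```

View pics/crop1.png

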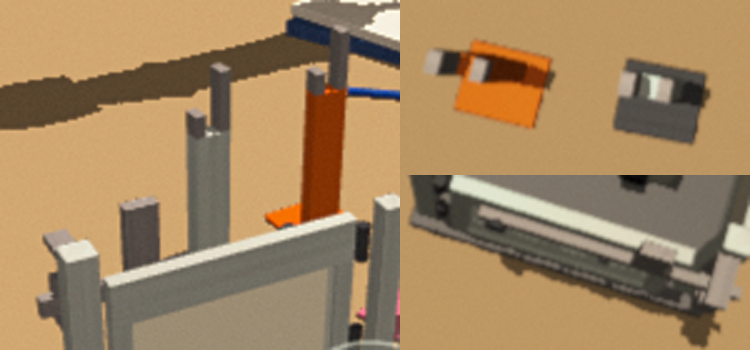

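The crop confirms the grey stand: low lip at about (195,120) in the scene half of the crop, far wall at (220,95), grey post. The bar's tab sits at (140,230), near the post. Next I'll fit the geometry.

```bash
cat > plan.py <<'E'
from h import *
from scipy.optimize import least_squares
hg=np.array([696.9,36.]);obs=[(0,0,*hg,1),(-13,-45,676,-1.4,.5),(-13,-160,647.4,-112,1.5),(-13,-211,637,-160,1)]
def R(a): return np.array([[np.cos(a),-np.sin(a)],[np.sin(a),np.cos(a)]])
N=np.array([491,75.8])
def f(p): 
    r=[w*(p[:2]+R(p[2])@[X,Y]-[x,y]) for X,Y,x,y,w in obs]
    r.append(2*((p[2]-(-.246))*150,) if 0 else [(p[2]+.246)*150]); r.append([np.hypot(*(N-p[:2]))-211.4]); return np.concatenate(r)
s=least_squares(f,[696,38,-.24]).x; H=s[:2];psi=s[2]
v=N-H; sy=np.arctan2(v[1],v[0])-np.arctan2(-211,-13); th=psi-sy
th=(th+np.pi)%(2*np.pi)-np.pi
E
python3 - <<'E'
from plan import *
print(H,psi,f(s).round(1),"theta",th)
T=H+R(psi)@[-13,-160]; print("tab",T)
s0=manip.state(); q=s0["eef_rot"]
from scipy.spatial.transform import Rotation as Ro
M=Ro.from_quat([q[1],q[2],q[3],q[0]]).as_matrix(); print(M.round(3))
print("slide",M.T@(np.array([*T,330])-s0["ee_pos"]), "turn",np.arctan2(M[1,1],M[0,1])-psi)
E
```

```text
[698.76272461  39.49229666] -0.2432512990097789 [ 1.9  3.5 -0.3  0.2  0.3 -1.  -1.7 -2.2  0.4 -0.5] theta 1.4390199708865072
tab [ 647.60792866 -112.66613016]
[[-0.951  0.31  -0.   ]
 [ 0.31   0.951 -0.   ]
 [ 0.    -0.    -1.   ]]
slide [-650.63463508 -531.62681024  -98.71795411] turn 1.4992941438310619
```

apply_moves(moves=[{"claw": 1,"slide": [0,0,-0.05],"turn": 0},{"claw": 1,"slide": [0,0,-0.05],"turn": 0},{"claw": 1,"slide": [-0.03,-0.025,0],"turn": 0},{"claw": 1,"slide": [-0.03,-0.025,0],"turn": 0},{"claw": 1,"slide": [-0.03,-0.025,0],"turn": 0},{"claw": 1,"slide": [-0.03,-0.025,0],"turn": 0},{"claw": 1,"slide": [-0.03,-0.025,0],"turn": 0},{"claw": 1,"slide": [-0.03,-0.025,0],"turn": 0}])

```text
clock: 4.8
ee_pos: [318.9, 394.4, 331.5]
eef_rot: [0.0, 0.157, 0.988, 0.0]
force: [1.0, 0.5, 0.1]
width: 0.995
grasp_force: 0.0
```

apply_moves(moves=[{"claw": 1,"slide": [-0.03,-0.025,0],"turn": 0},{"claw": 1,"slide": [-0.03,-0.025,0],"turn": 0},{"claw": 1,"slide": [-0.03,-0.025,0],"turn": 0},{"claw": 1,"slide": [-0.03,-0.025,0],"turn": 0},{"claw": 0,"slide": [0,0,0],"turn": 0.14},{"claw": 0,"slide": [0,0,0],"turn": 0.14},{"claw": 0,"slide": [0,0,0],"turn": 0.14},{"claw": 0,"slide": [0,0,0],"turn": 0.14}])

```text
clock: 5.6
ee_pos: [401.4, 263.5, 331.4]
eef_rot: [0.0, 0.426, 0.905, 0.0]
force: [0.1, 0.1, -0.2]
width: 0.499
grasp_force: 0.0
```

```bash
cat > d.py <<'E'
from plan import *
from scipy.spatial.transform import Rotation as Ro
def delta(P,yaw):
    s0=st(); q=s0["eef_rot"]; M=Ro.from_quat([q[1],q[2],q[3],q[0]]).as_matrix()
    print("slide",(M.T@(np.array(P)-s0["ee_pos"])).round(1),"turn",round(np.arctan2(M[1,1],M[0,1])-yaw,4),"q",np.round(s0["qpos"],2)); return s0
if __name__=="__main__":
    T=H+R(psi)@[-13,-160]; delta([*T,330],psi)
E
python3 d.py
```

```text
{'clock': 5.6, 'ee_pos': [401.4001, 263.5282, 331.4093], 'eef_rot': [0.0, 0.4263, 0.9046, 0.0001], 'force': [0.084, 0.1069, -0.154], 'moment': [0.0211, 0.036, 0.0184], 'width': 0.4992, 'grasp_force': 0.0}
slide [-446.9  -49.5    1.4] turn 0.9332 q [-0.62  0.2  -0.02  1.69  0.    1.25  0.05]
```

apply_moves(moves=[{"claw": 0,"slide": [-0.035,-0.004,0],"turn": 0},{"claw": 0,"slide": [-0.035,-0.004,0],"turn": 0},{"claw": 0,"slide": [-0.035,-0.004,0],"turn": 0},{"claw": 0,"slide": [-0.035,-0.004,0],"turn": 0},{"claw": 0,"slide": [-0.035,-0.004,0],"turn": 0},{"claw": 0,"slide": [-0.035,-0.004,0],"turn": 0},{"claw": 0,"slide": [-0.035,-0.004,0],"turn": 0},{"claw": 0,"slide": [-0.035,-0.004,0],"turn": 0}])

```text
clock: 6.4
ee_pos: [557.0, 27.1, 331.5]
eef_rot: [0.0, 0.423, 0.906, 0.0]
force: [-0.0, 1.2, -0.8]
width: 0.504
grasp_force: 0.0
```

apply_moves(moves=[{"claw": 0,"slide": [0,0,0],"turn": 0.133},{"claw": 0,"slide": [0,0,0],"turn": 0.133},{"claw": 0,"slide": [0,0,0],"turn": 0.133},{"claw": 0,"slide": [0,0,0],"turn": 0.133},{"claw": 0,"slide": [0,0,0],"turn": 0.133},{"claw": 0,"slide": [0,0,0],"turn": 0.133},{"claw": 0,"slide": [0,0,0],"turn": 0.133},{"claw": 0,"slide": [0,0,0],"turn": 0}])

```text
clock: 7.2
ee_pos: [556.3, 28.5, 331.3]
eef_rot: [0.0, 0.786, 0.619, -0.0]
force: [0.6, 0.0, 0.5]
width: 0.499
grasp_force: 0.0
```

```bash
python3 d.py
```

```text
{'clock': 7.2, 'ee_pos': [556.3098, 28.4553, 331.2995], 'eef_rot': [0.0, 0.7857, 0.6187, -0.0], 'force': [0.6385, 0.0084, 0.459], 'moment': [0.0623, 0.0013, -0.0305], 'width': 0.4989, 'grasp_force': 0.0}
slide [-115.8  121.8    1.3] turn 0.0065 q [-0.32  0.35  0.33  1.51 -0.11  1.31 -0.21]
```

apply_moves(moves=[{"claw": 0,"slide": [-0.029,0.0305,0],"turn": 0.0065},{"claw": 0,"slide": [-0.029,0.0305,0],"turn": 0},{"claw": 0,"slide": [-0.029,0.0305,0],"turn": 0},{"claw": 0,"slide": [-0.029,0.0305,0],"turn": 0},{"claw": 0,"slide": [0,0,0.025],"turn": 0},{"claw": 0,"slide": [0,0,0.025],"turn": 0},{"claw": 0,"slide": [0,0,0],"turn": 0}])

```text
clock: 7.9
ee_pos: [645.7, -113.0, 277.6]
eef_rot: [-0.003, 0.786, 0.618, -0.002]
force: [-0.5, -0.0, 0.1]
width: 0.499
grasp_force: 0.0
```

```bash
python3 - <<'E'
from d import *
from g import cloud
T=H+R(psi)@[-13,-160]; delta([*T,280],psi)
im,W,ok=cloud("wrist"); cv2.imwrite("pics/w1.png",im)
for q in("tab","bar_end","post_top"): print(q,[(np.round(a["point"],1).tolist(),round(a["score"],2)) for a in place_of(q,"wrist")[:2]])
L=(W[...,:2]-H)@R(psi)
m=ok&(W[...,2]>200)&(W[...,2]<240)&(L[...,1]<-140)&(L[...,1]>-180)&(abs(L[...,0]+13)<20)
p=L[m];print(len(p)); 
if len(p): print(np.percentile(p,[2,50,98],axis=0).round(1),np.percentile(W[m][:,2],[5,50,95]).round(1)); e=np.linalg.eigh(np.cov(p.T)); print(e)
m=ok&(abs(W[...,2]-180)<5)&(L[...,1]>-140)&(L[...,1]<-10)&(abs(L[...,0])<12)
p=L[m];print("gate",len(p)); 
if len(p)>50: print(np.percentile(p,[2,50,98],axis=0).round(1),np.polyfit(p[:,1],p[:,0],1))
E
```

```text
{'clock': 7.9, 'ee_pos': [645.747, -113.0267, 277.5542], 'eef_rot': [-0.0026, 0.7862, 0.618, -0.0021], 'force': [-0.4814, -0.0008, 0.1125], 'moment': [0.0187, 0.0658, 0.0174], 'width': 0.4992, 'grasp_force': 0.0}
slide [ 0.8  1.7 -2.5] turn 0.0048 q [-0.05  0.55  0.34  1.33 -0.18  1.3   0.05]
tab [([646.4, -113.3, 211.2], 0.9)]
bar_end [([639.0, -163.7, 166.5], 0.94)]
post_top [([661.8, -167.4, 220.2], 0.79)]
727
[[ -15.4 -169.2]
 [ -10.5 -154.4]
 [  -6.  -146.3]] [207.1 226.2 227.5]
EighResult(eigenvalues=array([ 8.24551101, 58.23190551]), eigenvectors=array([[-0.99996119, -0.00880972],
       [-0.00880972,  0.99996119]]))
gate 3674
[[  -4.6 -136.9]
 [   1.3  -67.4]
 [   7.4  -12. ]] [-0.01261869  0.42032426]
```

View pics/w1.png

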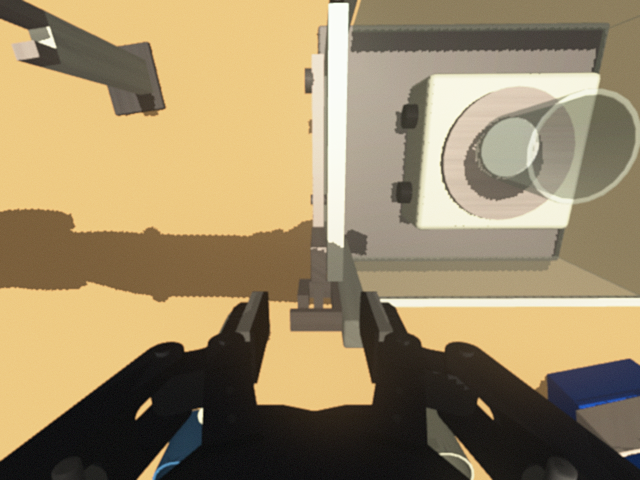

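The wrist view shows the tab at (318,262), left of the gate's top edge (338) and centred between the fingers. The keeper is at (318,320) and the post at (350,330). Updating the tab estimate and going down.

```bash
cat >> plan.py <<'E'
T=H+R(psi)@[-11.3,-158.7]; psi=-.236; H=T-R(psi)@[-13,-160]
v=N-H; sy=np.arctan2(v[1],v[0])-np.arctan2(-211,-13); th=(psi-sy+np.pi)%(2*np.pi)-np.pi
E
python3 - <<'E'
from d import *
print(H,T,th,np.hypot(*v)); delta([*T,191],psi)
E
```

```text
[699.62111246  40.71149869] [ 649.57099798 -111.81386327] 1.4398956131177592 211.5513447993589
{'clock': 8.1, 'ee_pos': [647.8996, -113.3226, 283.0419], 'eef_rot': [0.0009, 0.7866, 0.6174, 0.0008], 'force': [0.2352, -0.5629, 0.0582], 'moment': [-0.014, 0.0771, 0.0145], 'width': 0.4999, 'grasp_force': 0.0}
slide [ 1.8  1.  92. ] turn -0.0038 q [-0.05  0.54  0.34  1.32 -0.18  1.3   0.05]
```

apply_moves(moves=[{"claw": 0,"slide": [0.002,0.0015,0.02],"turn": 0},{"claw": 0,"slide": [0,0,0.02],"turn": 0},{"claw": 0,"slide": [0,0,0.02],"turn": 0},{"claw": 0,"slide": [0,0,0.015],"turn": 0},{"claw": 0,"slide": [0,0,0.01],"turn": 0},{"claw": 0,"slide": [0,0,0.005],"turn": 0},{"claw": 0,"slide": [0,0,0],"turn": 0},{"claw": 0,"slide": [0,0,0],"turn": 0}])

```text
clock: 8.9
ee_pos: [649.7, -111.9, 192.3]
eef_rot: [0.001, 0.787, 0.617, 0.0]
force: [0.2, 0.0, -0.8]
width: 0.5
grasp_force: 0.0
```

```bash
python3 - <<'E'
from d import *
delta([*T,191],psi)
im,_=vision.grab_frame("wrist"); cv2.imwrite("pics/w2.png",im)
E
```

```text
{'clock': 8.9, 'ee_pos': [649.711, -111.9328, 192.2694], 'eef_rot': [0.0006, 0.7871, 0.6169, 0.0005], 'force': [0.2026, 0.0485, -0.8413], 'moment': [-0.0043, 0.0071, 0.0402], 'width': 0.5, 'grasp_force': 0.0}
slide [ 0.1 -0.2  1.3] turn -0.0053 q [-0.05  0.6   0.32  1.46 -0.2   1.1   0.07]
```

View pics/w2.png

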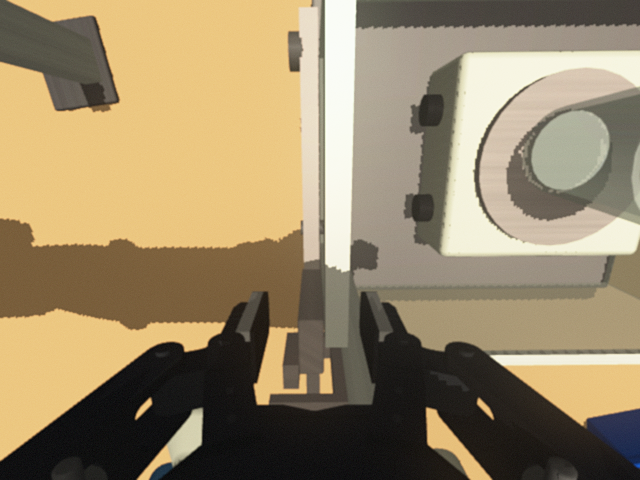

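The tab (about column 312, rows 270–370) stands midway between the fingers (265 and 363). Pinching.

apply_moves(moves=[{"claw": -0.5,"slide": [0,0,0],"turn": 0},{"claw": -0.7,"slide": [0,0,0],"turn": 0},{"claw": -1,"slide": [0,0,0],"turn": 0},{"claw": -1,"slide": [0,0,0],"turn": 0},{"claw": -1,"slide": [0,0,0],"turn": 0},{"claw": -1,"slide": [0,0,0],"turn": 0},{"claw": -1,"slide": [0,0,0],"turn": 0},{"claw": -1,"slide": [0,0,0],"turn": 0}], newtons=30)

```text
clock: 9.75
ee_pos: [648.5, -111.7, 191.7]
eef_rot: [-0.0, 0.787, 0.617, -0.0]
force: [-5.4, 1.2, 5.4]
width: 0.109
grasp_force: 31.2
```

```bash
python3 -c "
from d import *
delta([*T,191],psi)"
```

```text
{'clock': 9.75, 'ee_pos': [648.5185, -111.6789, 191.7468], 'eef_rot': [-0.0004, 0.787, 0.6169, -0.0003], 'force': [-5.3845, 1.1956, 5.4459], 'moment': [0.1736, 0.9723, 0.3362], 'width': 0.1086, 'grasp_force': 31.1995}
slide [0.1 1.1 0.7] turn -0.0051 q [-0.05  0.6   0.32  1.47 -0.2   1.11  0.07]
```

Light sideways load, 5 N towards the gate stop. I'll relieve it and start lifting along the bar's arc.

apply_moves(moves=[{"claw": -1,"slide": [0,-0.0005,-0.001],"turn": 0},{"claw": -1,"slide": [0.0004,-0.0005,-0.001],"turn": 0},{"claw": -1,"slide": [0.0004,-0.0002,-0.001],"turn": 0},{"claw": -1,"slide": [0.0004,0,-0.001],"turn": 0},{"claw": -1,"slide": [0.0004,0,-0.001],"turn": 0},{"claw": -1,"slide": [0.0004,0,-0.001],"turn": 0},{"claw": -1,"slide": [0,0,0],"turn": 0}])

```text
clock: 10.45
ee_pos: [648.5, -109.2, 197.2]
eef_rot: [-0.0, 0.787, 0.617, -0.0]
force: [-2.4, 1.4, -4.8]
width: 0.114
grasp_force: 29.2
```

```bash
python3 -c "
from d import *
delta([*T,191],psi)"
```

```text
{'clock': 10.45, 'ee_pos': [648.4865, -109.1797, 197.2459], 'eef_rot': [-0.0002, 0.787, 0.6169, -0.0], 'force': [-2.3771, 1.4271, -4.8456], 'moment': [-0.0843, 0.3103, 0.2923], 'width': 0.1138, 'grasp_force': 29.25}
slide [-2.3  1.7  6.2] turn -0.0051 q [-0.06  0.6   0.33  1.46 -0.2   1.12  0.07]
```

apply_moves(moves=[{"claw": -1,"slide": [0.0004,-0.0002,-0.001],"turn": 0},{"claw": -1,"slide": [0.0004,0,-0.001],"turn": 0},{"claw": -1,"slide": [0,0,0],"turn": 0}])

```text
clock: 10.75
ee_pos: [648.6, -108.2, 199.3]
eef_rot: [-0.0, 0.787, 0.617, 0.0]
force: [-1.2, 1.5, -5.8]
width: 0.115
grasp_force: 29.2
```

apply_moves(moves=[{"claw": -1,"slide": [0.0004,0,-0.001],"turn": 0},{"claw": -1,"slide": [0,0,0],"turn": 0}])

```text
clock: 10.95
ee_pos: [648.7, -107.8, 200.2]
eef_rot: [-0.0, 0.787, 0.617, 0.0]
force: [0.3, 3.5, -6.6]
width: 0.11
grasp_force: 29.1
```

apply_moves(moves=[{"claw": -1,"slide": [0.0004,0,-0.001],"turn": 0},{"claw": -1,"slide": [0,0,0],"turn": 0}])

```text
clock: 11.15
ee_pos: [648.8, -107.4, 201.3]
eef_rot: [-0.0, 0.787, 0.617, 0.0]
force: [-0.1, 4.7, -7.0]
width: 0.116
grasp_force: 29.2
```

apply_moves(moves=[{"claw": -1,"slide": [0.0004,0,-0.001],"turn": 0},{"claw": -1,"slide": [0,0,0],"turn": 0}])

```text
clock: 11.35
ee_pos: [648.9, -106.9, 202.3]
eef_rot: [-0.0, 0.787, 0.617, 0.0]
force: [0.6, 5.1, -7.2]
width: 0.114
grasp_force: 29.2
```

```bash
python3 -c "
from d import *
delta([*T,191],psi)"
```

```text
{'clock': 11.35, 'ee_pos': [648.9429, -106.9359, 202.2754], 'eef_rot': [-0.0003, 0.787, 0.617, 0.0002], 'force': [0.6359, 5.1101, -7.206], 'moment': [0.6663, 0.09, 0.1606], 'width': 0.1141, 'grasp_force': 29.2079}
slide [-4.6  1.8 11.3] turn -0.0051 q [-0.06  0.6   0.33  1.45 -0.2   1.13  0.06]
```

apply_moves(moves=[{"claw": -1,"slide": [0.0005,0,-0.001],"turn": 0},{"claw": -1,"slide": [0,0,0],"turn": 0}])

```text
clock: 11.55
ee_pos: [649.0, -106.5, 203.3]
eef_rot: [-0.0, 0.787, 0.617, 0.0]
force: [1.4, 4.4, -9.0]
width: 0.109
grasp_force: 29.1
```

apply_moves(moves=[{"claw": -1,"slide": [0.0005,0,-0.001],"turn": 0},{"claw": -1,"slide": [0,0,0],"turn": 0}])

```text
clock: 11.75
ee_pos: [649.1, -106.0, 204.3]
eef_rot: [-0.0, 0.787, 0.617, 0.0]
force: [0.4, 4.6, -8.1]
width: 0.11
grasp_force: 29.2
```

apply_moves(moves=[{"claw": -1,"slide": [0.0005,0,-0.001],"turn": 0},{"claw": -1,"slide": [0,0,0],"turn": 0}])

```text
clock: 11.95
ee_pos: [649.2, -105.6, 205.2]
eef_rot: [-0.0, 0.787, 0.617, 0.0]
force: [-0.4, 4.4, -7.6]
width: 0.108
grasp_force: 29.2
```

apply_moves(moves=[{"claw": -1,"slide": [0.0005,0,-0.001],"turn": 0},{"claw": -1,"slide": [0,0,0],"turn": 0}])

```text
clock: 12.15
ee_pos: [649.4, -105.1, 206.2]
eef_rot: [-0.0, 0.787, 0.617, 0.0]
force: [0.1, 5.5, -7.7]
width: 0.11
grasp_force: 29.2
```

apply_moves(moves=[{"claw": -1,"slide": [0.0005,0,-0.001],"turn": 0},{"claw": -1,"slide": [0,0,0],"turn": 0}])

```text
clock: 12.35
ee_pos: [649.5, -104.6, 207.2]
eef_rot: [-0.0, 0.787, 0.617, 0.0]
force: [0.4, 5.0, -7.5]
width: 0.11
grasp_force: 29.2
```

apply_moves(moves=[{"claw": -1,"slide": [0.0005,0,-0.001],"turn": 0},{"claw": -1,"slide": [0,0,0],"turn": 0}])

```text
clock: 12.55
ee_pos: [649.6, -104.1, 208.2]
eef_rot: [-0.0, 0.787, 0.617, 0.0]
force: [0.6, 4.6, -8.0]
width: 0.112
grasp_force: 29.1
```

apply_moves(moves=[{"claw": -1,"slide": [0.0005,0,-0.001],"turn": 0},{"claw": -1,"slide": [0,0,0],"turn": 0}])

```text
clock: 12.75
ee_pos: [649.7, -103.5, 209.2]
eef_rot: [-0.0, 0.787, 0.617, 0.0]
force: [-0.5, 5.4, -8.0]
width: 0.112
grasp_force: 29.2
```

apply_moves(moves=[{"claw": -1,"slide": [0.0005,0,-0.001],"turn": 0},{"claw": -1,"slide": [0,0,0],"turn": 0}])

```text
clock: 12.95
ee_pos: [649.7, -103.2, 209.9]
eef_rot: [-0.0, 0.787, 0.617, -0.0]
force: [0.7, 5.1, -9.5]
width: 0.11
grasp_force: 29.7
```

apply_moves(moves=[{"claw": -1,"slide": [0.0005,0,-0.001],"turn": 0},{"claw": -1,"slide": [0,0,0],"turn": 0}])

```text
clock: 13.15
ee_pos: [649.7, -103.1, 210.1]
eef_rot: [-0.0, 0.787, 0.617, -0.001]
force: [3.8, 4.4, -18.4]
width: 0.116
grasp_force: 29.4
```

Roof touched softly at TCP z ≈ 209.9 (10 N extra at the tab, about 7 N at bar_end). Easing down about 2.8 mm at the tab.

apply_moves(moves=[{"claw": -1,"slide": [-0.0005,0,0.0013],"turn": 0},{"claw": -1,"slide": [-0.0005,0,0.0013],"turn": 0},{"claw": -1,"slide": [-0.0005,0,0.0013],"turn": 0},{"claw": -1,"slide": [0,0,0],"turn": 0},{"claw": -1,"slide": [0,0,0],"turn": 0}])

```text
clock: 13.65
ee_pos: [650.1, -103.9, 208.9]
eef_rot: [0.0, 0.787, 0.617, 0.001]
force: [-0.3, 5.6, -4.8]
width: 0.113
grasp_force: 31.7
```

```bash
python3 - <<'E'
from d import *
s0=delta([*T,191],psi)
p=(np.array(s0["ee_pos"][:2])-H)@R(psi); print("gate-frame",p)
for k in range(2):
    r=[np.random.rand()]
    X,Y=p; d=.05; print(X*(np.cos(d)-1)+Y*np.sin(d), -X*np.sin(d)+Y*(np.cos(d)-1)); break
E
```

```text
{'clock': 13.65, 'ee_pos': [650.0639, -103.8723, 208.9346], 'eef_rot': [0.0001, 0.7869, 0.617, 0.0012], 'force': [-0.2623, 5.6162, -4.8035], 'moment': [1.3444, 0.0855, 0.2589], 'width': 0.1129, 'grasp_force': 31.7216}
slide [-7.9  1.4 17.9] turn -0.0049 q [-0.06  0.59  0.33  1.44 -0.2   1.14  0.06]
gate-frame [ -14.37762565 -152.16334808]
-7.587029442243275 0.9087463486878065
```

apply_moves(moves=[{"claw": -1,"slide": [-0.0004,0,0.001],"turn": 0},{"claw": -1,"slide": [-0.0004,0,0.001],"turn": 0},{"claw": -1,"slide": [0,0,0],"turn": 0},{"claw": -1,"slide": [0,0,0],"turn": 0}])

```text
clock: 14.05
ee_pos: [650.1, -104.9, 207.4]
eef_rot: [0.0, 0.787, 0.617, 0.001]
force: [-0.7, 5.4, -2.6]
width: 0.112
grasp_force: 32.3
```

```bash
python3 - <<'E'
from d import *
s0=delta([*T,191],psi)
E
```

```text
{'clock': 14.05, 'ee_pos': [650.051, -104.8695, 207.4094], 'eef_rot': [0.0005, 0.787, 0.617, 0.0015], 'force': [-0.6565, 5.3913, -2.6468], 'moment': [1.4625, 0.1828, 0.317], 'width': 0.1117, 'grasp_force': 32.2723}
slide [-6.9  1.1 16.4] turn -0.005 q [-0.06  0.59  0.33  1.45 -0.2   1.13  0.06]
```

apply_moves(moves=[{"claw": -1,"slide": [0.0003,-0.003,0],"turn": 0.02},{"claw": -1,"slide": [0.0003,-0.003,0],"turn": 0.02},{"claw": -1,"slide": [0,0,0],"turn": 0}])

```text
clock: 14.35
ee_pos: [644.1, -102.8, 207.5]
eef_rot: [0.0, 0.799, 0.601, 0.001]
force: [-0.9, 5.2, -2.2]
width: 0.112
grasp_force: 32.2
```

apply_moves(moves=[{"claw": -1,"slide": [0.0003,-0.003,0],"turn": 0.02},{"claw": -1,"slide": [0.0003,-0.003,0],"turn": 0.02},{"claw": -1,"slide": [0,0,0],"turn": 0}])

```text
clock: 14.65
ee_pos: [638.6, -100.5, 207.5]
eef_rot: [0.0, 0.811, 0.585, 0.001]
force: [-1.0, 4.5, -2.2]
width: 0.113
grasp_force: 32.3
```

apply_moves(moves=[{"claw": -1,"slide": [0.0005,-0.0046,0],"turn": 0.03},{"claw": -1,"slide": [0.0005,-0.0046,0],"turn": 0.03},{"claw": -1,"slide": [0.0005,-0.0046,0],"turn": 0.03},{"claw": -1,"slide": [0.0005,-0.0046,0],"turn": 0.03},{"claw": -1,"slide": [0,0,0],"turn": 0}])

```text
clock: 15.15
ee_pos: [621.2, -92.9, 206.0]
eef_rot: [0.0, 0.845, 0.534, 0.0]
force: [-1.1, 2.1, 0.7]
width: 0.116
grasp_force: 32.4
```

apply_moves(moves=[{"claw": -1,"slide": [0.0009,-0.0076,0],"turn": 0.05},{"claw": -1,"slide": [0.0009,-0.0076,0],"turn": 0.05},{"claw": -1,"slide": [0.0009,-0.0076,0],"turn": 0.05},{"claw": -1,"slide": [0.0009,-0.0076,0],"turn": 0.05},{"claw": -1,"slide": [0.0009,-0.0076,0],"turn": 0.05},{"claw": -1,"slide": [0.0009,-0.0076,0],"turn": 0.05},{"claw": -1,"slide": [0,0,0],"turn": 0}])

```text
clock: 15.85
ee_pos: [585.3, -64.6, 205.8]
eef_rot: [0.0, 0.916, 0.402, -0.001]
force: [-3.1, 0.0, 1.9]
width: 0.112
grasp_force: 33.0
```

```bash
cat > pos.py <<'E'
from d import *
s0=delta([*T,191],psi); q=s0["eef_rot"]
M=Ro.from_quat([q[1],q[2],q[3],q[0]]).as_matrix(); yaw=np.arctan2(M[1,1],M[0,1])
p=(np.array(s0["ee_pos"][:2])-H)@R(yaw); print("gate angle by yaw",psi+.005-yaw,"tool in gate frame",p.round(2),"force in tool",(M.T@s0["force"]).round(1))
E
python3 pos.py
```

```text
{'clock': 15.85, 'ee_pos': [585.2779, -64.575, 205.8447], 'eef_rot': [0.0005, 0.9156, 0.402, -0.0006], 'force': [-3.0707, 0.0143, 1.8637], 'moment': [0.2934, 0.446, 0.3511], 'width': 0.1116, 'grasp_force': 32.9661}
slide [ 8.8 79.3 14.9] turn -0.5074 q [-0.23  0.51  0.48  1.64 -0.26  1.06 -0.42]
gate angle by yaw 0.5123682159934262 tool in gate frame [ -12.92 -154.9 ] force in tool [-2.1 -2.3 -1.9]
```

apply_moves(moves=[{"claw": -1,"slide": [0.0009,-0.0077,0],"turn": 0.05},{"claw": -1,"slide": [0.0009,-0.0077,0],"turn": 0.05},{"claw": -1,"slide": [0.0009,-0.0077,0],"turn": 0.05},{"claw": -1,"slide": [0.0009,-0.0077,0],"turn": 0.05},{"claw": -1,"slide": [0.0009,-0.0077,0],"turn": 0.05},{"claw": -1,"slide": [0.0009,-0.0077,0],"turn": 0.05},{"claw": -1,"slide": [0.0009,-0.0077,0],"turn": 0.05},{"claw": -1,"slide": [0,0,0],"turn": 0}])

```text
clock: 16.65
ee_pos: [555.8, -19.2, 205.7]
eef_rot: [0.0, 0.972, 0.236, -0.001]
force: [-6.9, -1.9, 4.6]
width: 0.113
grasp_force: 33.0
```

```bash
python3 pos.py
```

```text
{'clock': 16.65, 'ee_pos': [555.7886, -19.1787, 205.6787], 'eef_rot': [0.0004, 0.9716, 0.2365, -0.0014], 'force': [-6.8775, -1.9185, 4.6467], 'moment': [0.0211, 1.1649, 0.2294], 'width': 0.1127, 'grasp_force': 33.012}
slide [ 40.8 125.4  14.6] turn -0.8573 q [-0.39  0.48  0.58  1.73 -0.3   1.03 -0.8 ]
gate angle by yaw 0.8622738205821175 tool in gate frame [ -12.91 -155.27] force in tool [-7.  -1.5 -4.6]
```

apply_moves(moves=[{"claw": -1,"slide": [0.0004,-0.0077,0],"turn": 0.05},{"claw": -1,"slide": [0.0004,-0.0077,0],"turn": 0.05},{"claw": -1,"slide": [0.0004,-0.0077,0],"turn": 0.05},{"claw": -1,"slide": [0.0004,-0.0077,0],"turn": 0.05},{"claw": -1,"slide": [0.0006,-0.0077,0],"turn": 0.05},{"claw": -1,"slide": [0.0006,-0.0077,0],"turn": 0.05},{"claw": -1,"slide": [0.0006,-0.0077,0],"turn": 0.05},{"claw": -1,"slide": [0,0,0],"turn": 0}])

```text
clock: 17.45
ee_pos: [543.8, 33.6, 205.5]
eef_rot: [0.001, 0.998, 0.065, 0.0]
force: [0.2, 0.2, 0.2]
width: 0.114
grasp_force: 32.1
```

```bash
cat > see.py <<'E'
from pos import *
import sys
from g import cloud
im,W,ok=cloud("top"); a,_=vision.grab_frame("scene")
w,_=vision.grab_frame("wrist")
o=np.zeros((590,800,3),np.uint8)
o[:300,:400]=cv2.resize(im[300:375,235:335],(400,300),interpolation=2)
o[:300,400:]=cv2.resize(a[120:240,250:410],(400,300),interpolation=2)
o[305:590,:380]=cv2.resize(w,(380,285)); cv2.imwrite(f"pics/{sys.argv[1]}.png",o)
E
python3 see.py s1
```

```text
{'clock': 17.45, 'ee_pos': [543.7509, 33.637, 205.5052], 'eef_rot': [0.0006, 0.9979, 0.0646, 0.0003], 'force': [0.2142, 0.1678, 0.2297], 'moment': [0.1075, -0.015, -0.0691], 'width': 0.1142, 'grasp_force': 32.1169}
slide [ 86.2 157.9  14.7] turn -1.2054 q [-0.56  0.48  0.69  1.76 -0.35  1.03 -1.18]
gate angle by yaw 1.210416673265759 tool in gate frame [ -13.09 -155.48] force in tool [ 0.2 -0.1 -0.2]
```

View pics/s1.png

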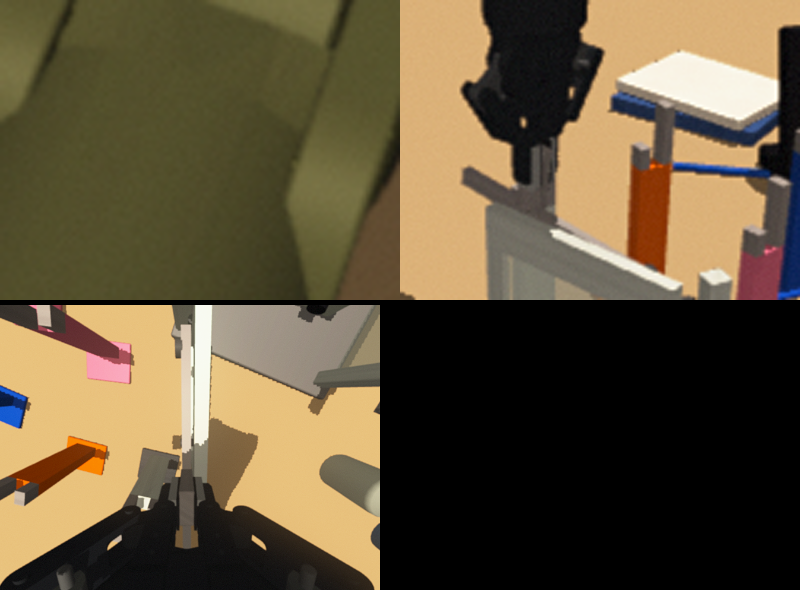

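The scene view shows the bar still raised in the grip; the wrist view shows the grey stand (base about 155,480) just ahead in the swing. Continuing slowly.

apply_moves(moves=[{"claw": -1,"slide": [0.0009,-0.0077,0],"turn": 0.05},{"claw": -1,"slide": [0.0009,-0.0077,0],"turn": 0.05},{"claw": -1,"slide": [0.0007,-0.0062,0],"turn": 0.04},{"claw": -1,"slide": [0.0007,-0.0062,0],"turn": 0.04},{"claw": -1,"slide": [0,0,0],"turn": 0}])

```text
clock: 18.1
ee_pos: [544.9, 61.4, 205.4]
eef_rot: [0.0, 1.0, -0.025, 0.0]
force: [-1.3, 0.3, 0.4]
width: 0.113
grasp_force: 32.3
```

```bash
python3 - <<'E'
from pos import *
Re=R(yaw); B=np.array(s0["ee_pos"][:2])+Re@[0,-51]; print("bar_end est",B,"notch rel (tool y=gate x, hinge y)",Re.T@(N-B))
for c in("scene","top","wrist"):
    vision.grab_frame(c)
    for q in("notch","bar_end","tab"):
        print(c,q,[(np.round(a["point"],1).tolist(),round(a["score"],2)) for a in place_of(q,c) if abs(a["point"][0]-500)<80 and abs(a["point"][1]-76)<50])
E
```

```text
{'clock': 18.1, 'ee_pos': [544.9203, 61.4486, 205.413], 'eef_rot': [0.0003, 0.9997, -0.0252, 0.0], 'force': [-1.3292, 0.2777, 0.3744], 'moment': [0.0914, 0.0559, -0.0759], 'width': 0.1129, 'grasp_force': 32.3039}
slide [113.2 167.8  14.5] turn -1.3852 q [-0.63  0.5   0.74  1.75 -0.38  1.04 -1.38]
gate angle by yaw 1.3901694055510911 tool in gate frame [ -12.92 -155.55] force in tool [-1.3 -0.2 -0.4]
bar_end est [493.98500387  64.01657141] notch rel (tool y=gate x, hinge y) [-11.61818159  -3.57453412]
scene notch [([494.0, 75.1, 164.0], 0.69)]
scene bar_end [([490.0, 67.6, 185.5], 0.94)]
scene tab [([541.9, 62.9, 222.4], 0.79)]
top notch []
top bar_end []
top tab []
wrist notch []
wrist bar_end [([489.7, 63.9, 181.5], 0.86)]
wrist tab [([541.7, 60.4, 225.3], 0.8)]
```

apply_moves(moves=[{"claw": -1,"slide": [0.0002,-0.0016,0],"turn": 0.01},{"claw": -1,"slide": [0.0002,-0.0016,0],"turn": 0.01},{"claw": -1,"slide": [0.0002,-0.0016,0],"turn": 0.01},{"claw": -1,"slide": [0.0002,-0.0016,0],"turn": 0.01},{"claw": -1,"slide": [0,0,0],"turn": 0},{"claw": -1,"slide": [0,0,0],"turn": 0}])

```text
clock: 19.3
ee_pos: [545.9, 68.0, 205.4]
eef_rot: [0.0, 0.999, -0.045, -0.0]
force: [-0.5, 0.1, 1.3]
width: 0.11
grasp_force: 32.3
```

apply_moves(moves=[{"claw": -1,"slide": [0.0001,-0.0008,0],"turn": 0.005},{"claw": -1,"slide": [0,0,0],"turn": 0},{"claw": -1,"slide": [0,0,0],"turn": 0}])

```text
clock: 19.6
ee_pos: [546.1, 68.8, 205.4]
eef_rot: [-0.0, 0.999, -0.048, -0.0]
force: [-1.7, -0.6, 1.0]
width: 0.109
grasp_force: 32.4
```

```bash
python3 - <<'E'
from pos import *
Re=R(yaw); B=np.array(s0["ee_pos"][:2])+Re@[0,-51]; print("bar_end est",B,"notch rel (tool y=gate x, hinge y)",Re.T@(N-B))
E
```

```text
{'clock': 19.6, 'ee_pos': [546.0867, 68.7856, 205.3922], 'eef_rot': [-0.0, 0.9989, -0.0479, -0.0], 'force': [-1.7201, -0.59, 0.9987], 'moment': [-0.2242, -0.1048, -0.224], 'width': 0.1088, 'grasp_force': 32.3534}
slide [120.3 169.9  14.4] turn -1.4306 q [-0.65  0.5   0.75  1.75 -0.39  1.05 -1.43]
gate angle by yaw 1.4356207917919388 tool in gate frame [ -13.26 -155.52] force in tool [-1.7  0.8 -1. ]
bar_end est [495.320649    73.66516086] notch rel (tool y=gate x, hinge y) [-1.71165469 -4.50508426]
```

apply_moves(moves=[{"claw": -1,"slide": [0.0001,-0.0008,0],"turn": 0.005},{"claw": -1,"slide": [0,0,0],"turn": 0},{"claw": -1,"slide": [0,0,0],"turn": 0}])

```text
clock: 19.9
ee_pos: [546.2, 69.6, 205.4]
eef_rot: [-0.0, 0.999, -0.05, -0.0]
force: [-1.8, -1.2, 2.1]
width: 0.109
grasp_force: 32.4
```

apply_moves(moves=[{"claw": -1,"slide": [0.0001,-0.0008,0],"turn": 0.005},{"claw": -1,"slide": [0,0,0],"turn": 0},{"claw": -1,"slide": [0,0,0],"turn": 0}])

```text
clock: 20.2
ee_pos: [546.4, 70.4, 205.4]
eef_rot: [-0.0, 0.999, -0.053, -0.0]
force: [-1.7, -0.9, 1.9]
width: 0.112
grasp_force: 32.5
```

```bash
python3 pos.py
```

```text
{'clock': 20.2, 'ee_pos': [546.3729, 70.4208, 205.3727], 'eef_rot': [-0.0, 0.9986, -0.0529, -0.0001], 'force': [-1.7294, -0.851, 1.935], 'moment': [-0.2664, 0.1994, -0.2579], 'width': 0.1117, 'grasp_force': 32.4996}
slide [121.9 170.3  14.3] turn -1.4405 q [-0.65  0.51  0.75  1.75 -0.39  1.05 -1.44]
gate angle by yaw 1.4455459973438702 tool in gate frame [ -13.37 -155.53] force in tool [-1.6  1.  -1.9]
```

apply_moves(moves=[{"claw": -1,"slide": [0.0001,-0.0008,0],"turn": 0.005},{"claw": -1,"slide": [0,0,0],"turn": 0},{"claw": -1,"slide": [0,0,0],"turn": 0}])

```text
clock: 20.5
ee_pos: [546.5, 71.2, 205.4]
eef_rot: [-0.0, 0.998, -0.055, -0.0]
force: [-3.4, -0.9, 3.3]
width: 0.114
grasp_force: 32.6
```

apply_moves(moves=[{"claw": -1,"slide": [0.0001,-0.0008,0],"turn": 0.005},{"claw": -1,"slide": [0,0,0],"turn": 0},{"claw": -1,"slide": [0,0,0],"turn": 0}])

```text
clock: 20.8
ee_pos: [546.7, 71.8, 205.4]
eef_rot: [0.0, 0.998, -0.058, -0.0]
force: [-4.6, -1.7, 2.9]
width: 0.11
grasp_force: 32.6
```

apply_moves(moves=[{"claw": -1,"slide": [0.0001,-0.0008,0],"turn": 0.005},{"claw": -1,"slide": [0,0,0],"turn": 0},{"claw": -1,"slide": [0,0,0],"turn": 0}])

```text
clock: 21.1
ee_pos: [546.7, 71.8, 205.4]
eef_rot: [0.001, 0.998, -0.061, -0.0]
force: [-4.6, -4.2, 3.4]
width: 0.112
grasp_force: 32.6
```

```bash
python3 pos.py
```

```text
{'clock': 21.1, 'ee_pos': [546.7163, 71.8304, 205.3882], 'eef_rot': [0.0006, 0.9982, -0.0605, -0.0003], 'force': [-4.6489, -4.1537, 3.4466], 'moment': [-0.7623, 0.5833, 0.0786], 'width': 0.1123, 'grasp_force': 32.6485}
slide [124.3 169.9  14.5] turn -1.4559 q [-0.66  0.51  0.76  1.74 -0.39  1.05 -1.46]
gate angle by yaw 1.4609133070645282 tool in gate frame [ -12.42 -155.54] force in tool [-4.1  4.7 -3.4]
```

Far wall felt at tool y ≈ 71.8. Backing off 3 mm at bar_end, about 2.2 mm at the tool.

apply_moves(moves=[{"claw": -1,"slide": [-0.0001,0.0008,0],"turn": -0.005},{"claw": -1,"slide": [-0.0001,0.0008,0],"turn": -0.005},{"claw": -1,"slide": [-0.0001,0.0008,0],"turn": -0.005},{"claw": -1,"slide": [-0.0001,0.0008,0],"turn": -0.005},{"claw": -1,"slide": [0,0,0],"turn": 0},{"claw": -1,"slide": [0,0,0],"turn": 0}])

```text
clock: 21.7
ee_pos: [546.3, 69.6, 205.4]
eef_rot: [0.0, 0.999, -0.05, -0.0]
force: [-2.7, -1.2, 3.2]
width: 0.111
grasp_force: 32.6
```

```bash
python3 pos.py
```

```text
{'clock': 21.7, 'ee_pos': [546.2603, 69.5678, 205.3772], 'eef_rot': [0.0, 0.9987, -0.0503, -0.0], 'force': [-2.7035, -1.1575, 3.1584], 'moment': [-0.3145, 0.4922, -0.232], 'width': 0.111, 'grasp_force': 32.6188}
slide [121.  170.1  14.4] turn -1.4355 q [-0.65  0.5   0.75  1.75 -0.39  1.05 -1.43]
gate angle by yaw 1.4405052984856086 tool in gate frame [ -13.29 -155.48] force in tool [-2.6  1.4 -3.2]
```

apply_moves(moves=[{"claw": -1,"slide": [-0.0005,0,0.001],"turn": 0},{"claw": -1,"slide": [-0.0005,0,0.001],"turn": 0},{"claw": -1,"slide": [-0.0005,0,0.001],"turn": 0},{"claw": -1,"slide": [-0.0005,0,0.001],"turn": 0},{"claw": -1,"slide": [0,0,0],"turn": 0}])

```text
clock: 22.2
ee_pos: [544.2, 69.9, 201.2]
eef_rot: [-0.0, 0.999, -0.05, -0.0]
force: [-4.7, -0.6, 3.0]
width: 0.115
grasp_force: 32.8
```

apply_moves(moves=[{"claw": -1,"slide": [-0.0005,0,0.001],"turn": 0},{"claw": -1,"slide": [-0.0004,0,0.001],"turn": 0},{"claw": -1,"slide": [-0.0005,0,0.001],"turn": 0},{"claw": -1,"slide": [0,0,0],"turn": 0}])

```text
clock: 22.6
ee_pos: [542.8, 70.0, 198.2]
eef_rot: [0.0, 0.999, -0.05, -0.0]
force: [-4.5, -0.5, 3.0]
width: 0.113
grasp_force: 32.8
```

```bash
python3 pos.py
```

```text
{'clock': 22.6, 'ee_pos': [542.7995, 70.0061, 198.1912], 'eef_rot': [0.0, 0.9987, -0.0503, -0.0001], 'force': [-4.4542, -0.4586, 2.9664], 'moment': [-0.0806, 0.4876, -0.201], 'width': 0.1127, 'grasp_force': 32.7813}
slide [124.5 170.2   7.2] turn -1.4354 q [-0.65  0.51  0.75  1.77 -0.4   1.03 -1.43]
gate angle by yaw 1.4403912325415629 tool in gate frame [ -13.4  -158.97] force in tool [-4.4  0.9 -3. ]
```

apply_moves(moves=[{"claw": -1,"slide": [-0.0004,0,0.001],"turn": 0},{"claw": -1,"slide": [-0.0004,0,0.001],"turn": 0},{"claw": -1,"slide": [-0.0004,0,0.001],"turn": 0},{"claw": -1,"slide": [0,0,0],"turn": 0}])

```text
clock: 23.0
ee_pos: [541.5, 70.1, 195.2]
eef_rot: [-0.0, 0.999, -0.05, -0.0]
force: [-4.6, 0.4, 3.0]
width: 0.11
grasp_force: 32.8
```

apply_moves(moves=[{"claw": -1,"slide": [-0.0004,0,0.001],"turn": 0},{"claw": -1,"slide": [-0.0004,0,0.001],"turn": 0},{"claw": -1,"slide": [0,0,0],"turn": 0}])

```text
clock: 23.3
ee_pos: [540.8, 70.2, 193.2]
eef_rot: [0.0, 0.999, -0.05, -0.0]
force: [-4.7, -0.2, 3.5]
width: 0.116
grasp_force: 32.8
```

```bash
python3 pos.py
```

```text
{'clock': 23.3, 'ee_pos': [540.7891, 70.1641, 193.2292], 'eef_rot': [0.0, 0.9987, -0.0503, -0.0001], 'force': [-4.7177, -0.1981, 3.5385], 'moment': [0.0165, 0.5825, -0.1969], 'width': 0.1162, 'grasp_force': 32.8369}
slide [126.5 170.1   2.2] turn -1.4355 q [-0.65  0.51  0.74  1.78 -0.4   1.01 -1.43]
gate angle by yaw 1.4404657308867455 tool in gate frame [ -13.34 -160.99] force in tool [-4.7  0.7 -3.5]
```

apply_moves(moves=[{"claw": -1,"slide": [-0.0004,0,0.001],"turn": 0},{"claw": -1,"slide": [0,0,0],"turn": 0},{"claw": -1,"slide": [0,0,0],"turn": 0}])

```text
clock: 23.6
ee_pos: [540.4, 70.2, 192.3]
eef_rot: [0.0, 0.999, -0.05, -0.0]
force: [-4.8, -0.1, 2.6]
width: 0.113
grasp_force: 32.8
```

apply_moves(moves=[{"claw": -0.6,"slide": [0,0,0],"turn": 0},{"claw": -0.4,"slide": [0,0,0],"turn": 0},{"claw": -0.2,"slide": [0,0,0],"turn": 0},{"claw": 0,"slide": [0,0,0],"turn": 0},{"claw": 0,"slide": [0,0,0],"turn": 0}])

```text
clock: 24.1
ee_pos: [540.7, 70.1, 192.4]
eef_rot: [0.0, 0.999, -0.05, 0.0]
force: [0.0, -0.7, 0.6]
width: 0.496
grasp_force: 0.0
```

apply_moves(moves=[{"claw": 0,"slide": [0,0,-0.01],"turn": 0},{"claw": 0,"slide": [0,0,-0.02],"turn": 0},{"claw": 0,"slide": [0,0,-0.03],"turn": 0},{"claw": 0,"slide": [0,0,-0.04],"turn": 0},{"claw": 0,"slide": [0,0,-0.04],"turn": 0},{"claw": 0,"slide": [0,0,0],"turn": 0}])

```text
clock: 24.7
ee_pos: [542.8, 69.1, 338.3]
eef_rot: [-0.001, 0.999, -0.051, 0.005]
force: [0.4, -0.6, -0.6]
width: 0.501
grasp_force: 0.0
```

```bash
python3 see.py s2; python3 - <<'E'
from h import *
for c in("scene","wrist"):
    im,_=vision.grab_frame(c); cv2.imwrite(f"pics/f_{c}.png",im)
    for q in("notch","bar_end","tab","latch"):
        print(c,q,[(np.round(a["point"],1).tolist(),round(a["score"],2)) for a in place_of(q,c)[:2]])
E
```

```text
{'clock': 24.7, 'ee_pos': [542.7636, 69.0521, 338.3253], 'eef_rot': [-0.0007, 0.9987, -0.0507, 0.0046], 'force': [0.4149, -0.5708, -0.5693], 'moment': [-0.0235, 0.0205, -0.0148], 'width': 0.5015, 'grasp_force': 0.0}
slide [123.2 169.4 148.1] turn -1.4362 q [-0.7   0.39  0.82  1.53 -0.29  1.34 -1.53]
gate angle by yaw 1.4411705729125086 tool in gate frame [ -12.32 -158.92] force in tool [0.5 0.5 0.6]
scene notch [([493.1, 209.8, 171.3], 0.96), ([659.4, 169.6, 165.6], 0.88)]
scene bar_end [([492.0, 77.7, 167.0], 0.57), ([540.0, 69.4, 206.4], 0.32)]
scene tab [([540.2, 70.6, 208.4], 0.68)]
scene latch [([654.2, 57.7, 162.9], 0.53)]
wrist notch [([489.8, 77.0, 169.2], 0.95), ([569.4, 345.7, 167.4], 0.87)]
wrist bar_end [([491.8, 74.1, 160.5], 0.63)]
wrist tab [([533.9, 71.5, 211.6], 0.58)]
wrist latch [([657.8, 59.6, 166.8], 0.84)]
```

View pics/s2.png

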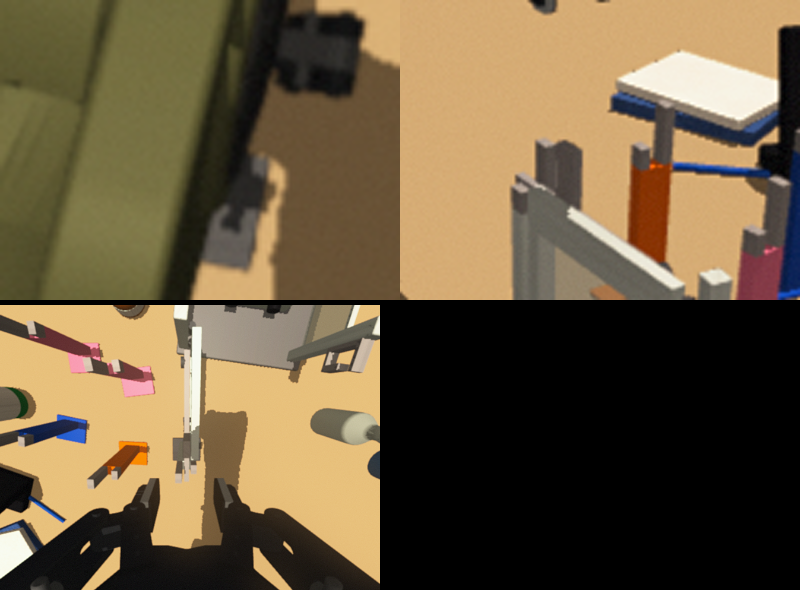

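The bar lies level (tab back at z ≈ 208), with its end between the grey stand's low lip (520,190 in the crop) and far wall (545,155). The gripper is clear above.

```bash
python3 -c "
from h import *
st(); print(job.job_done())"
```

```text
{'clock': 25.35, 'ee_pos': [540.4586, 70.1642, 332.153], 'eef_rot': [0.0001, 0.9987, -0.0504, -0.0002], 'force': [0.1842, 0.2604, -0.8375], 'moment': [0.0534, -0.0214, 0.0241], 'width': 0.4981, 'grasp_force': 0.0}
the job is handed in; nothing more can be done
None
```

The gate is open and hooked, with the latch bar resting level in the grey stand's notch, the gripper clear above it, and the job handed in at 25 s of the 64 s allowed.

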